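# Unlock and open the hatch of the used-sample chest and slide the block in

## Robot

A 6-joint arm with a two-finger parallel gripper is mounted at the origin on the work surface. World frame = base frame: x ahead of the robot, y to its left, z up, the work surface at z = 0. Lengths are in m, angles in rad, forces in N, time in s.
With the tool pointing down it reaches from about 0.35 to 1 m from the base axis. Payload 7.1 kg.
Tool frame: the origin (TCP) lies between the finger pads; the fingertips stand 14 mm ahead of it and the grasp point (between the pads) lies 5 mm behind it (r.tips_ahead is the distance from the TCP to the fingertips, in m); z points along the fingers, y is the direction in which the jaws open and shut (so a half turn about z gives the same grasp; the last joint's range is limited). The gripper opens to 85 mm and grips with 20 to 120 N. Pads are 22 mm wide; open, the fingers measure 114 mm over their backs; the gripper's body (76 mm by 85 mm) begins 54 mm behind the grasp point. The pads swing forward as they close: fully open they stand 13 mm farther back than shut.
Start: joints at [-1.298, 0.423, 1.63, -0, 1.089, -0.019], TCP at [0.18, -0.599, 0.217] pointing down, gripper open.
Joint ranges: [-3, 3], [-0.9, 2.11], [0.09, 2.58], [-1.31, 4.45], [0.11, 2.69], [-2.54, 2.54]. Speed limits (rad/s): [2.39, 2.39, 3.01, 3.14, 3.14, 3.14].

## Interface

Orientations are given as a unit quaternion [w, x, y, z].
In Python, from plant import r, vision, workorder gives the robot as it stands.
- The arm moves only by the tool servo_tool, never from a script. Its argument "moves" is a list of rows, each a list of 3 entries, a list of its own where there are three numbers: the turn, a rotation vector about the world's x, y, z in rad, then the shift along the world's x, y, z in m, then the opening, from 0 (shut) to 1 (fully open). In form: [[[rx, ry, rz], [x, y, z], grip], ...]. A call has 1 to 12 rows; each row is the pose to reach, as a shift and turn from the pose commanded when the call began; what a row does not reach only later rows make up. A row lasts 1/10 s, in which the tool goes at most 50 mm and 8.59 degrees, less where a joint would pass 70% of its speed; a pose out of reach is approached as far as the arm can. A call with a gripper value outside its range is refused whole. The fingers move at their own pace and stop on an object; the grip force is fixed at half the most. Time passes only in rows, so rows that repeat a pose let the fingers close. It gives the time, the measured TCP pose, the force and the opening at its end, in the units of the state.
- r.observe(): the state, without advancing time (a new reading comes with each control period).
- vision.snapshot(name): name is "side" or "top" or "wrist"; returns a dict with "color" (400x640x3 uint8, red, green, blue), "range_z" (400x640 float32, m along the optical axis (not along the pixel's ray), 0 where there is no reading), "fx", "fy", "cx", "cy" (pixels), "T" (4x4, takes a point from camera to world coordinates). Camera axes: x right, y down, z forward; pixel columns grow to the right and rows downward; lengths in m; the calibration is good to about 2 mm. A picture is of the moment at which its call begins.
- workorder.hand_in(): hands the job in, once; it reports no verdict.
The state is a dict: "time": time; "q": joint angles; "qd": joint speeds; "joint_torque": joint torques, N m; "eef_pos": TCP position; "tool_rot": TCP orientation; "contact_force": force on the tool from outside, world axes, zero at the start; "wrist_torque": the same for the moment, N m; "gripper_width": finger opening in m.
Only numpy, scipy, OpenCV 4.12 (cv2) and the standard library are available. Lean on these libraries where they do the work, as an engineer would, in place of code of your own. Each camera call takes 0.05 s, during which the arm holds its last target.

## Task

Pull up the spring plunger knob to free the sliding cover of the chest, and slide the cover fully open until the plunger drops into its second hole and locks it there. Then slide the bare metal block along the deck into the open hatch so that it falls into the chest: it is soiled, so do not lift it. Leave the little jar beside it standing where it is.

Things in the scene. Friction and masses are not known exactly. Their poses are not given: they have to be found in the camera images.
- chest: White metal chest with a level grey deck on top, fixed; 180 (x) by 305 (y) by 90 mm high. Origin on the table under the hatch centre; its y is the way the cover opens, x across, z up. Deck top z = 90 mm, from y = -135 to 170 mm. Block and jar stand on the apron, y = -135 to -40. Guide rails 10 mm high at x = 73 to 81 mm, both sides, run from y = -50 to 170 mm.
- hatch (a point): Centre of the hatch, level with the deck top (chest x 0, y 0, z 90 mm); axes as the chest. The hatch is a hole from chest x = -62 to 62 and y = -40 to 40 mm, under the shut cover, into the hollow chest (its floor is at z = 6 mm).
- hole2 (a point): Mouth of the second index hole in the deck (chest x 0, y 144, z 90 mm), 13 mm square; the first is 90 mm before it, at y = 54 mm, under the plunger of the shut cover.
- cover (a joint): Travel (m) of the flat aluminium cover along chest +y: 0 shut, 0.0915 at its stop; at 0.090 the pin is centred over the second hole (2.5 mm play each way). Plate 140 (x) by 112 (y) by 5 mm, top at z = 96 mm, shut from y = -46 to 66 mm; friction 2 to 4 N. A rib across it at y = -36 mm when shut, 90 mm long, 8 mm thick, rises 14 mm above the plate.
- plunger (a joint): Pull (m) of the plunger that the cover carries: 0 = pin down in a hole, 0.014 = pulled up to its stop. The pin reaches 7.5 mm into the hole: pull it more than 8 mm up before the cover can slide. A spring draws it down with 4 N (down) to 8.5 N (fully up). Let go between the holes it rides on the deck at 0.0075; over a hole it snaps down.
- knob_mid (a point): Centre of the black round plunger knob, 26 mm diameter, 18 mm high, axis vertical; rises with the plunger and travels with the cover. At the start at chest x 0, y 54, z 126.5 mm, 30.5 mm above the cover plate. Below it a neck of 12 mm diameter, 7.5 mm high, then a barrel of 20 mm diameter reaching 14 mm above the plate.
- block_mid (a point): Centre of the bare dark steel block, 30 (x) by 40 (y) by 22 mm high, about 0.2 kg, flat on the apron, turned up to 0.5 rad from the chest's axes. The square-edged thing there.
- jar_mid (a point): Centre of the small round amber jar with white cap, 38 mm diameter, 48 mm high, upright on the apron about 66 mm to one side or the other (chest x) of the block. To be left alone.
There are look-alikes about, which are no part of the job. Of the things like the part that bears block_mid, leave any that is orange or yellow; of the rest the smaller one is meant.

How it is judged:
On the way, in this order (a step that is already met when the one before it is completed fails the run):
1. the plunger is pulled up clear of its first hole, the cover still shut (value of joint plunger above 0.0072 m and value of joint cover below 0.02 m).
2. the cover is fully open and the plunger has dropped into the second hole (value of joint cover above 0.085 m and value of joint plunger below 0.003 m), for 0.2 s.
At the end, for the whole second after the job is handed in: The cover is open by more than 85 mm with the plunger down in the second hole (pulled less than 3 mm), the block lies at rest inside the chest with its centre below 65 mm over the table, and the jar stands upright within 20 mm of where it started (all of step 2 and z of block_mid in the frame of chest below 0.065 m and x of block_mid in the frame of chest between -0.085 and 0.085 m and y of block_mid in the frame of chest between -0.13 and 0.165 m and linear speed of block below 0.03 m/s and distance of jar_mid from where it was at the start of the episode below 0.02 m and angle between jar_mid's own z axis and vertical below 0.2 rad); the robot touches nothing.
It fails at once if the block is lifted more than 20 mm off the deck (z of block_mid in the frame of chest above 0.121 m).
It fails at once if the jar is knocked over or shifted by more than 20 mm (angle between jar_mid's own z axis and vertical above 0.4 rad or distance of jar_mid from where it was at the start of the episode above 0.02 m).
It also fails if it takes over 48 s, if anything falls off the work surface, if the arm or the gripper's body presses on something with over 40 N, if the wrist force passes 120 N, or if a joint passes its speed limit or range.

## Working session

There is one attempt and no reset: what is moved stays moved. The work goes in short steps, Python scripts to look and compute and a tool call to move; the robot and the scene stay as the last step left them, time stands still between calls to the robot, and variables do not carry over. Pictures are saved under pics/ and viewed, and the job is handed in when it is done.

Besides the shell and the picture viewer there is one more tool, called after "Emit:" in YAML: its name, and indented under it one key for each argument. servo_tool: Moves the arm, as the interface text tells. Its arguments: {"type":"object","properties":{"moves":{"type":"array","items":{"type":"array"}}},"required":["moves"]}

```bash
ls; mkdir -p pics; cat > h.py <<'E'
import numpy as np, cv2
from plant import r, vision, workorder
def snap(n,tag):
    s=vision.snapshot(n); cv2.imwrite(f'pics/{tag}.png',s['color'][:,:,::-1]); np.savez(f'pics/{tag}.npz',**s); return s
def ray(s,u,v,z):
    T=s['T'];d=T[:3,:3]@np.array([(u-s['cx'])/s['fx'],(v-s['cy'])/s['fy'],1]);o=T[:3,3]
    return o+d*(z-o[2])/d[2]
def dep(s,u,v):
    z=s['range_z'][int(v),int(u)];return (s['T']@np.array([(u-s['cx'])/s['fx']*z,(v-s['cy'])/s['fy']*z,z,1]))[:3]
def cloud(s):
    z=s['range_z'];v,u=np.mgrid[:400,:640]
    P=np.stack([(u-s['cx'])/s['fx']*z,(v-s['cy'])/s['fy']*z,z],-1)
    return P@s['T'][:3,:3].T+s['T'][:3,3]
E
python3 - <<'E'
from h import *
for n in ['top','side']:
    s=snap(n,n+'0'); print(n,s['fx'],s['cx'],s['cy'],s['T'].round(3).tolist())
o=r.observe();print(o['time'],o['eef_pos'],o['tool_rot'],o['gripper_width'],o['contact_force'],r.tips_ahead)
E
```

```text
pics
top 445.8439601170199 323.7887591528601 194.81421642152026 [[-0.015, -0.982, 0.189, 0.345], [-0.999, 0.022, 0.034, -0.029], [-0.038, -0.189, -0.981, 0.961], [0.0, 0.0, 0.0, 1.0]]
side 443.1185671061836 322.00547491199404 195.26807404570124 [[0.957, -0.151, 0.249, 0.333], [-0.291, -0.466, 0.836, -0.626], [-0.01, -0.872, -0.49, 0.471], [0.0, 0.0, 0.0, 1.0]]
0.1 [ 0.17969306 -0.5980665   0.21590444] [-7.14321283e-04  9.89372393e-01  1.45402026e-01 -9.12514765e-05] 0.08569654074891578 [ 0.76172557  0.65687444 -0.26903307] 0.014
```

View pics/top0.png

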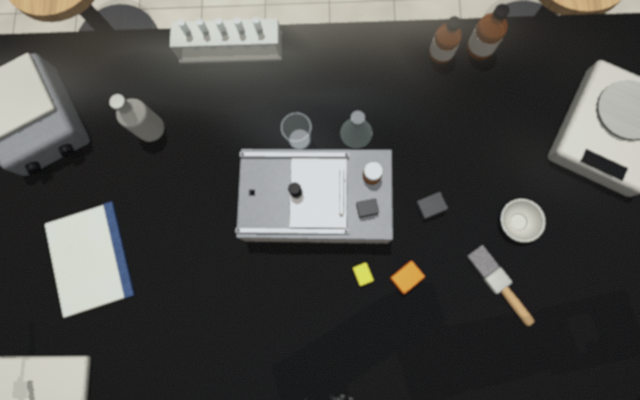

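View pics/side0.png

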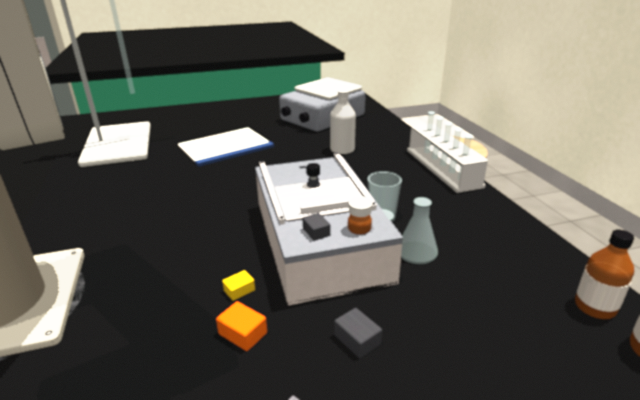

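Candidates for the block (top view): the dark block on the deck (368,208), a larger dark block on the table (432,205), orange (408,277) and yellow (363,274). I choose the dark one on the apron. Next I take a close crop and measurements.

```bash
cat > m.py <<'E'
from h import *
s=dict(np.load('pics/top0.npz'));c=s['color']
cv2.imwrite('pics/crop0.png',cv2.resize(c[130:260,220:460,::-1],None,fx=3.3,fy=3.3,interpolation=cv2.INTER_CUBIC))
P=cloud(s);Z=P[...,2]
roi=np.zeros(Z.shape,bool);roi[130:260,220:420]=1
m=roi&(Z>.07)&(Z<.125)&(s['range_z']>0)
m=cv2.morphologyEx(m.astype(np.uint8),cv2.MORPH_OPEN,np.ones((3,3)))
deck=P[(m>0)&(abs(Z-.09)<.006)];print('deck z',np.median(deck[:,2]))
cs,_=cv2.findContours(m,0,2);k=max(cs,key=cv2.contourArea)[:,0]
W=np.array([ray(s,u,v,.09)[:2] for u,v in k],np.float32)
rc=cv2.minAreaRect(W*1000);print('chest rect',rc)
hsv=cv2.cvtColor(c,cv2.COLOR_RGB2HSV)
def blobs(name,mk,z):
    n,l,st,ce=cv2.connectedComponentsWithStats(mk.astype(np.uint8))
    for i in range(1,n):
        if st[i,4]>8:
            vv,uu=np.where(l==i);w=np.array([ray(s,u,v,z)[:2] for u,v in zip(uu,vv)],np.float32)
            print(name,ce[i].round(1),st[i,4],ray(s,*ce[i],z).round(4),cv2.minAreaRect(w*1000),'medz',np.median(Z[l==i]).round(4),'maxz',Z[l==i].max().round(4))
blobs('dark',roi&(c.max(2)<75)&(Z>.06),.112)
r2=np.zeros_like(roi);r2[180:230,405:460]=1
blobs('darkbig',r2&(c.max(2)>35),.03)
blobs('hole',roi&(c.max(2)<75)&(Z>.06),.09)
blobs('amber',roi&(hsv[...,1]>90)&(hsv[...,2]>60),.11)
E
python3 m.py
```

```text
deck z 0.09039372462532458
chest rect ((517.4794921875, 21.29364013671875), (305.9844665527344, 181.784912109375), 88.149658203125)
dark [295.  191.1] 88 [0.5174 0.0569 0.112 ] ((518.5811157226562, 56.799964904785156), (25.02130889892578, 18.302921295166016), 25.830408096313477) medz 0.1343 maxz 0.1386
dark [370.  214.6] 9 [ 0.4682 -0.0873  0.112 ] ((468.1002502441406, -87.31336212158203), (1.5136774778366089, 15.396281242370605), 10.227118492126465) medz 0.1024 maxz 0.1073
darkbig [431.9 204.5] 604 [ 0.4987 -0.2233  0.03  ] ((498.7577209472656, -223.37762451171875), (45.62520980834961, 60.43216323852539), 21.76230812072754) medz 0.0291 maxz 0.035
hole [295.  191.1] 88 [0.5219 0.0591 0.09  ] ((523.0823364257812, 59.01384353637695), (25.66953468322754, 18.77704620361328), 25.830276489257812) medz 0.1343 maxz 0.1386
hole [370.  214.6] 9 [ 0.4714 -0.0888  0.09  ] ((471.2938232421875, -88.83264923095703), (1.5528730154037476, 15.795113563537598), 10.227007865905762) medz 0.1024 maxz 0.1073
amber [370.1 181.1] 36 [ 0.5343 -0.09    0.11  ] ((534.7655029296875, -90.66490173339844), (27.818960189819336, 9.638035774230957), 76.16183471679688) medz 0.1096 maxz 0.1141
```

View pics/crop0.png

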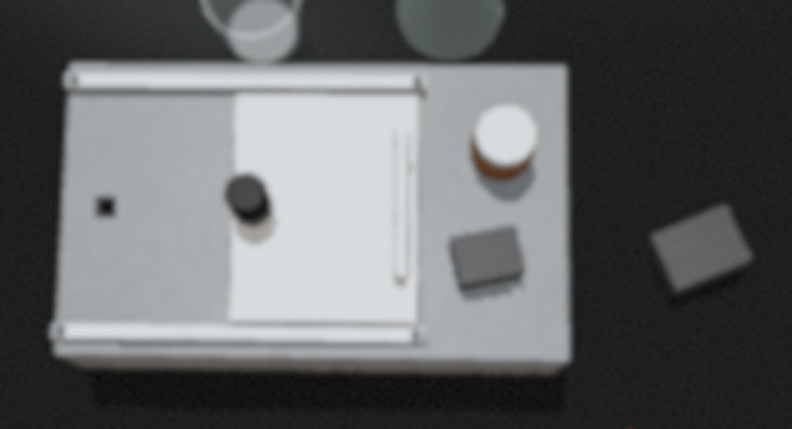

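```bash
cat > m2.py <<'E'
from h import *
s=dict(np.load('pics/top0.npz'));c=s['color'];P=cloud(s);Z=P[...,2];g=c.max(2).astype(int)
def show(name,mk,z):
    n,l,st,ce=cv2.connectedComponentsWithStats(mk.astype(np.uint8))
    for i in range(1,n):
        if st[i,4]>12:
            vv,uu=np.where(l==i);w=np.array([ray(s,u,v,z)[:2] for u,v in zip(uu,vv)],np.float32)
            print(name,ce[i].round(1),st[i,4],ray(s,*ce[i],z).round(4),cv2.minAreaRect(w*1000),'z',np.median(Z[l==i]).round(4))
def box(a,b,cc,d):
    m=np.zeros(Z.shape,bool);m[a:b,cc:d]=1;return m
print(g[204:212,362:374])
show('block',box(195,222,352,382)&(g<125)&(Z>.103),.112)
show('block2',box(195,222,352,382)&(g<125)&(Z>.1),.112)
show('knob',box(175,205,280,310)&(Z>.128),.1355)
show('hole',box(185,200,245,260)&(g<110),.09)
show('jar',box(155,185,355,390)&(Z>.13),.138)
# rail top / chest side edges
m=box(130,260,220,420)&(Z>.08)&(Z<.096)
E
python3 m2.py
python3 - <<'E'
import sys;sys.path.insert(0,'.')
import os;os.chdir('.')
from h import *
s=dict(np.load('pics/side0.npz'));c=s['color']
cv2.imwrite('pics/scrop.png',cv2.resize(c[150:300,240:420,::-1],None,fx=4,fy=4,interpolation=cv2.INTER_CUBIC))
E
```

```text
[[110 108 109 108 107 107 107 107 107 108 107 107]
 [108 108 109 108 107 108 108 107 107 106 106 107]
 [108 109 107 108 107 107 108 108 107 108 107 106]
 [109 107 109 109 108 108 107 107 107 107 108 106]
 [108 107 109 108 107 107 108 107 107 107 107 107]
 [108 108 107 107 107 108 108 106 107 106 106 107]
 [108 107 108 107 107 107 106 107 107 107 106 106]
 [109 109 108 108 107 107 106 105 106 106 106 107]]
block [367.  207.5] 302 [ 0.4819 -0.082   0.112 ] ((481.82879638671875, -81.88971710205078), (28.947011947631836, 39.09719467163086), 10.227301597595215) z 0.1117
block2 [367.  207.6] 304 [ 0.4818 -0.082   0.112 ] ((481.82879638671875, -81.88971710205078), (28.947011947631836, 39.09719467163086), 10.227301597595215) z 0.1117
knob [293.9 188. ] 142 [0.5186 0.0565 0.1355] ((518.6748046875, 56.33985137939453), (22.876266479492188, 23.43633270263672), 89.70087432861328) z 0.1351
hole [251.5 192.1] 28 [0.5217 0.1465 0.09  ] ((521.9867553710938, 146.51837158203125), (10.333590507507324, 8.18328857421875), 88.70404815673828) z 0.0062
jar [372.4 170.3] 269 [ 0.5489 -0.093   0.138 ] ((548.6058959960938, -92.20706176757812), (33.91584777832031, 33.29623031616211), 87.7394790649414) z 0.1377
```

View pics/scrop.png

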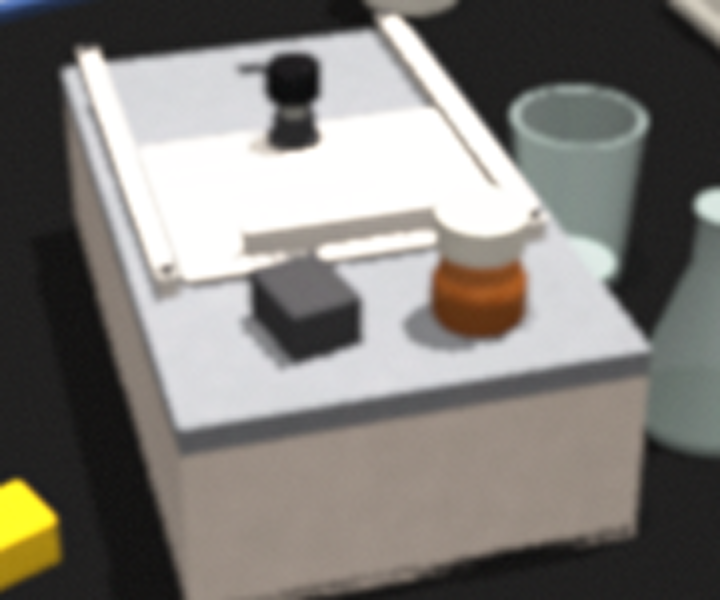

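Emit:
servo_tool:
  moves:
    - [[0,0,0.3],[0.08,0.16,0.02],1]
    - [[0,0,0.6],[0.16,0.32,0.02],1]
    - [[0,0,0.9],[0.25,0.48,0.02],1]
    - [[0,0,1.247],[0.339,0.655,0.0],1]
    - [[0,0,1.247],[0.339,0.655,0.0],1]
    - [[0,0,1.247],[0.339,0.655,0.0],1]
    - [[0,0,1.247],[0.339,0.655,0.0],1]
    - [[0,0,1.247],[0.339,0.655,0.0],1]
    - [[0,0,1.247],[0.339,0.655,0.0],1]
    - [[0,0,1.247],[0.339,0.655,0.0],1]
    - [[0,0,1.247],[0.339,0.655,0.0],1]
    - [[0,0,1.247],[0.339,0.655,0.0],1]

```text
time: 1.3
eef_pos: [0.4556, -0.0639, 0.2188]
tool_rot: [0.0, 0.718, 0.696, -0.0]
contact_force: [1.2, -0.3, 0.4]
gripper_width: 0.0854
```

Emit:
servo_tool:
  moves:
    - [[0,0,0],[0.021,0.04,0],1]
    - [[0,0,0],[0.042,0.08,0],1]
    - [[0,0,0],[0.053,0.103,0],1]
    - [[0,0,0],[0.053,0.103,0],1]
    - [[0,0,0],[0.053,0.103,0],1]
    - [[0,0,0],[0.053,0.103,0],1]

```text
time: 1.9
eef_pos: [0.5074, 0.0362, 0.2185]
tool_rot: [-0.0, 0.719, 0.695, -0.0]
contact_force: [-0.1, 0.3, -0.3]
gripper_width: 0.0855
```

```bash
python3 - <<'E'
from h import *
o=r.observe();print(o['time'],o['eef_pos'],o['tool_rot'],o['contact_force'])
s=snap('wrist','w1');print(s['T'].round(3).tolist())
P=cloud(s);Z=P[...,2];g=s['color'].max(2)
m=(Z>.128)&(Z<.142)&(g<110)
n,l,st,ce=cv2.connectedComponentsWithStats(m.astype(np.uint8))
for i in range(1,n):
    if st[i,4]>60: print(ce[i],st[i],ray(s,*ce[i],.1355))
E
```

```text
1.9 [0.50742886 0.03621673 0.21851141] [-2.29962491e-04  7.18539127e-01  6.95486354e-01 -4.48858547e-04] [-0.0997155   0.29876736 -0.25730179]
[[0.999, -0.031, -0.01, 0.509], [-0.033, -0.959, -0.282, 0.107], [-0.001, 0.282, -0.959, 0.376], [0.0, 0.0, 0.0, 1.0]]
[340.77654867 168.58517699] [324 152  34  34 904] [0.51847943 0.05741096 0.1355    ]
[371.2481203  329.71428571] [361 323  23  19 133] [ 0.54083119 -0.07837467  0.1355    ]
```

View pics/w1.png

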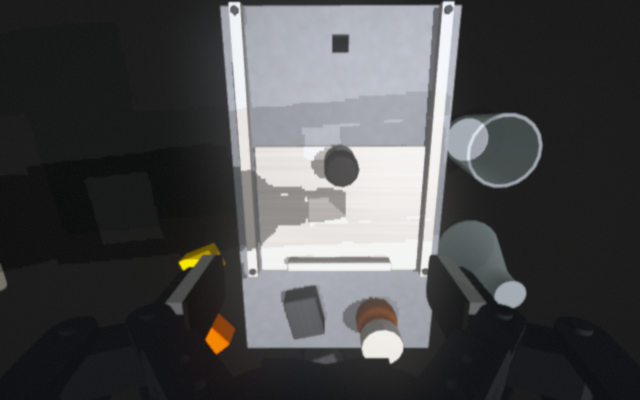

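The wrist view shows the knob at (341,168), which works out to (0.5185, 0.057) and agrees with the top view. I'll descend over it now.

Emit:
servo_tool:
  moves:
    - [[0,0,0],[0.011,0.021,-0.02],1]
    - [[0,0,0],[0.011,0.021,-0.05],1]
    - [[0,0,0],[0.011,0.021,-0.08],1]
    - [[0,0,0],[0.011,0.021,-0.0975],1]
    - [[0,0,0],[0.011,0.021,-0.0975],1]
    - [[0,0,0],[0.011,0.021,-0.0975],0.2]
    - [[0,0,0],[0.011,0.021,-0.0975],0]
    - [[0,0,0],[0.011,0.021,-0.0975],0]
    - [[0,0,0],[0.011,0.021,-0.0975],0]
    - [[0,0,0],[0.011,0.021,-0.0975],0]
    - [[0,0,0],[0.011,0.021,-0.0975],0]
    - [[0,0,0],[0.011,0.021,-0.0975],0]

```text
time: 3.15
eef_pos: [0.5192, 0.0581, 0.1214]
tool_rot: [0.0, 0.718, 0.696, 0.0]
contact_force: [-0.5, 0.3, -0.2]
gripper_width: -0.0
```

```bash
python3 - <<'E'
from h import *
o=r.observe();print(o['time'],o['eef_pos'],o['contact_force'],o['gripper_width'])
s=snap('side','s1')
cv2.imwrite('pics/s1c.png',cv2.resize(s['color'][60:260,220:420,::-1],None,fx=3,fy=3,interpolation=cv2.INTER_CUBIC))
E
```

```text
3.15 [0.51921622 0.05806906 0.12140832] [-0.50573526  0.28587901 -0.17938011] -3.790854730030468e-05
```

View pics/s1c.png

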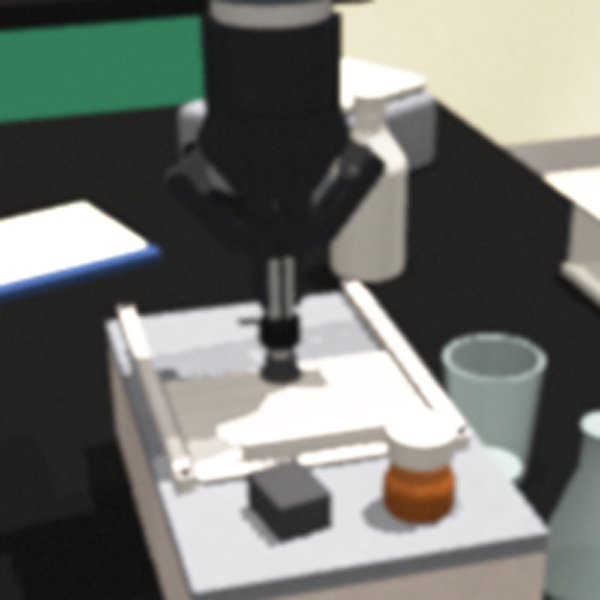

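```bash
python3 - <<'E'
from h import *
s=snap('wrist','w2')
t=snap('top','t2')
a=s['color'][:,:,::-1];b=cv2.resize(t['color'][140:260,220:400,::-1],None,fx=4,fy=4)
cv2.imwrite('pics/t2c.png',b)
P=cloud(s)
for v in range(60,330,15): print(v,P[v,300:380:20,:].round(3).tolist())
E
```

```text
60 [[0.508, 0.147, 0.09], [0.518, 0.155, 0.006], [0.529, 0.147, 0.09], [0.539, 0.146, 0.091]]
75 [[0.508, 0.14, 0.09], [0.517, 0.145, 0.006], [0.529, 0.139, 0.091], [0.539, 0.139, 0.088]]
90 [[0.508, 0.133, 0.088], [0.518, 0.132, 0.092], [0.529, 0.132, 0.09], [0.539, 0.132, 0.089]]
105 [[0.507, 0.125, 0.088], [0.518, 0.125, 0.091], [0.529, 0.124, 0.09], [0.539, 0.124, 0.088]]
120 [[0.507, 0.117, 0.089], [0.518, 0.117, 0.089], [0.528, 0.117, 0.089], [0.539, 0.116, 0.09]]
135 [[0.506, 0.109, 0.09], [0.517, 0.109, 0.09], [0.528, 0.109, 0.09], [0.539, 0.108, 0.091]]
150 [[0.506, 0.101, 0.089], [0.517, 0.101, 0.091], [0.528, 0.1, 0.089], [0.539, 0.1, 0.089]]
165 [[0.506, 0.093, 0.089], [0.517, 0.092, 0.089], [0.528, 0.092, 0.089], [0.539, 0.092, 0.089]]
180 [[0.505, 0.084, 0.09], [0.516, 0.084, 0.09], [0.528, 0.083, 0.09], [0.539, 0.083, 0.089]]
195 [[0.505, 0.075, 0.09], [0.516, 0.075, 0.09], [0.528, 0.075, 0.09], [0.539, 0.074, 0.09]]
210 [[0.505, 0.068, 0.094], [0.516, 0.068, 0.097], [0.527, 0.067, 0.095], [0.538, 0.067, 0.095]]
225 [[0.504, 0.059, 0.096], [0.516, 0.064, 0.109], [0.527, 0.062, 0.104], [0.538, 0.058, 0.096]]
240 [[0.504, 0.05, 0.096], [0.517, 0.067, 0.136], [0.526, 0.066, 0.134], [0.538, 0.049, 0.096]]
255 [[0.508, 0.065, 0.146], [0.517, 0.068, 0.153], [0.525, 0.068, 0.154], [0.538, 0.039, 0.095]]
270 [[0.509, 0.065, 0.159], [0.517, 0.068, 0.166], [0.524, 0.068, 0.167], [0.532, 0.064, 0.159]]
285 [[0.511, 0.071, 0.181], [0.517, 0.067, 0.174], [0.524, 0.069, 0.179], [0.531, 0.068, 0.177]]
300 [[0.511, 0.07, 0.187], [0.517, 0.064, 0.179], [0.524, 0.069, 0.186], [0.53, 0.069, 0.187]]
315 [[0.512, 0.07, 0.195], [0.517, 0.061, 0.182], [0.523, 0.07, 0.195], [0.529, 0.069, 0.194]]
```

View pics/w2.png

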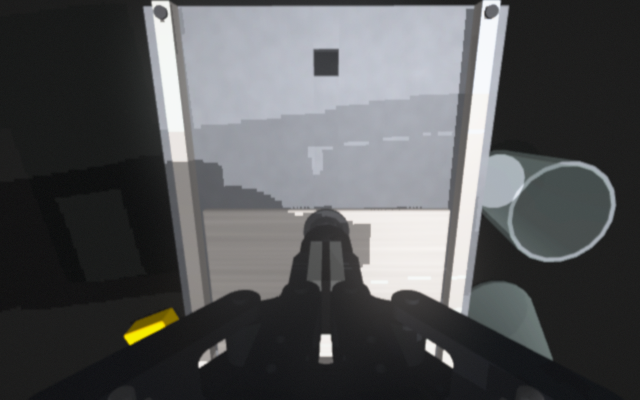

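View pics/t2c.png

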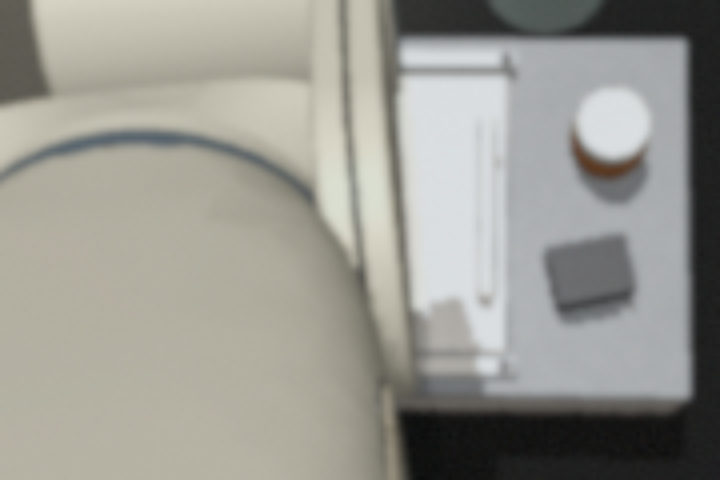

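```bash
python3 - <<'E'
from h import *
s=dict(np.load('pics/w1.npz'));P=cloud(s)
for v,u in [(258,207),(262,205),(270,200),(280,190),(300,180),(262,437),(270,440),(290,450)]: print(v,u,P[v,u].round(4))
m=(P[...,2]>.19)&(s['range_z']>0);print('lowest finger z w1',np.percentile(P[m][:,2],[0,.5,1,2]), P[m][np.argsort(P[m][:,2])[:5]])
s=dict(np.load('pics/w2.npz'));P=cloud(s)
for u in (310,318,322,326,330,340):
  print(u,[tuple(P[v,u,1:].round(3)) for v in range(228,262,3)])
cv2.imwrite('pics/w2c.png',cv2.resize(s['color'][190:310,260:400,::-1],None,fx=5,fy=5,interpolation=cv2.INTER_CUBIC))
E
```

```text
258 207 [0.4612 0.0484 0.2544]
262 205 [0.4611 0.0477 0.2564]
270 200 [0.4617 0.0481 0.2636]
280 190 [0.4606 0.0479 0.2702]
300 180 [0.4624 0.0483 0.283 ]
262 437 [0.5495 0.0456 0.258 ]
270 440 [0.5497 0.044  0.2613]
290 450 [0.5502 0.0417 0.2711]
lowest finger z w1 [0.24524895 0.24968587 0.25179196 0.25524329] [[0.55012752 0.03861595 0.24524895]
 [0.46404819 0.04356429 0.24587473]
 [0.54958922 0.02862934 0.2459523 ]
 [0.54970301 0.03394542 0.24610392]
 [0.54956339 0.02781023 0.24619028]]
310 [(np.float64(0.061), np.float64(0.105)), (np.float64(0.066), np.float64(0.121)), (np.float64(0.066), np.float64(0.126)), (np.float64(0.066), np.float64(0.13)), (np.float64(0.065), np.float64(0.132)), (np.float64(0.065), np.float64(0.134)), (np.float64(0.069), np.float64(0.146)), (np.float64(0.069), np.float64(0.148)), (np.float64(0.068), np.float64(0.151)), (np.float64(0.068), np.float64(0.153)), (np.float64(0.068), np.float64(0.156)), (np.float64(0.068), np.float64(0.159))]
318 [(np.float64(0.068), np.float64(0.123)), (np.float64(0.068), np.float64(0.129)), (np.float64(0.068), np.float64(0.131)
[... 1598 characters left out ...]
float64(0.145)), (np.float64(0.068), np.float64(0.148)), (np.float64(0.068), np.float64(0.151)), (np.float64(0.068), np.float64(0.154)), (np.float64(0.068), np.float64(0.157)), (np.float64(0.068), np.float64(0.159))]
340 [(np.float64(0.061), np.float64(0.108)), (np.float64(0.067), np.float64(0.125)), (np.float64(0.066), np.float64(0.128)), (np.float64(0.066), np.float64(0.132)), (np.float64(0.066), np.float64(0.134)), (np.float64(0.068), np.float64(0.142)), (np.float64(0.068), np.float64(0.145)), (np.float64(0.068), np.float64(0.147)), (np.float64(0.068), np.float64(0.15)), (np.float64(0.068), np.float64(0.154)), (np.float64(0.068), np.float64(0.156)), (np.float64(0.067), np.float64(0.158))]
```

View pics/w2c.png

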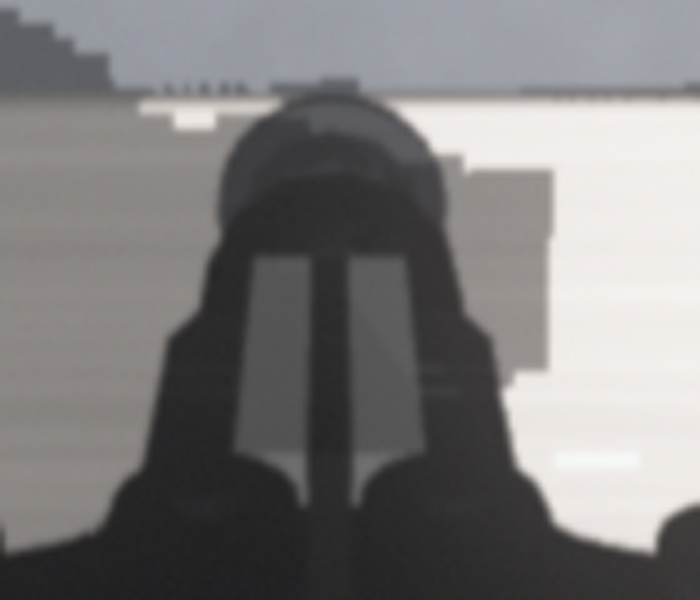

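The gripper shut completely, to width 0. Both the wrist and side views show the closed fingertips just above the knob top, at z ≈ 0.139. The stated geometry puts them at 0.107, so the tips sit about 30 mm higher than the reported TCP suggests. I'll open, go 30 mm lower and try the grip again.

Emit:
servo_tool:
  moves:
    - [[0,0,0],[0,0,0.005],1]
    - [[0,0,0],[0,0,0.005],1]
    - [[0,0,0],[0,0,0.005],1]
    - [[0,0,0],[0,0,0.005],1]
    - [[0,0,0],[0,0,0.005],1]
    - [[0,0,0],[0,0,0.005],1]
    - [[0,0,0],[0,-0.001,-0.01],1]
    - [[0,0,0],[0,-0.001,-0.025],1]
    - [[0,0,0],[0,-0.001,-0.03],1]
    - [[0,0,0],[0,-0.001,-0.03],1]

```text
time: 4.3
eef_pos: [0.5186, 0.057, 0.0906]
tool_rot: [-0.001, 0.718, 0.696, -0.001]
contact_force: [-0.2, 0.6, 0.2]
gripper_width: 0.0853
```

```bash
python3 - <<'E'
from h import *
o=r.observe();print(o['time'],o['eef_pos'],o['contact_force'],o['gripper_width'])
s=snap('side','s2')
a=cv2.resize(s['color'][120:240,260:400,::-1],None,fx=5,fy=5,interpolation=cv2.INTER_CUBIC)
cv2.imwrite('pics/s2c.png',a)
w=snap('wrist','w3');P=cloud(w)
m=(P[...,2]>.115)&(abs(P[...,0]-.518)>.03)&(abs(P[...,0]-.518)<.06)&(P[...,1]<.08)&(w['range_z']>0);print(np.percentile(P[m][:,2],[0,1,3]))
E
```

```text
4.3 [0.51857768 0.05697091 0.09062198] [-0.1622582   0.58160104  0.20047021] 0.08528588247648601
[0.1179337  0.12225058 0.12602862]
```

View pics/s2c.png

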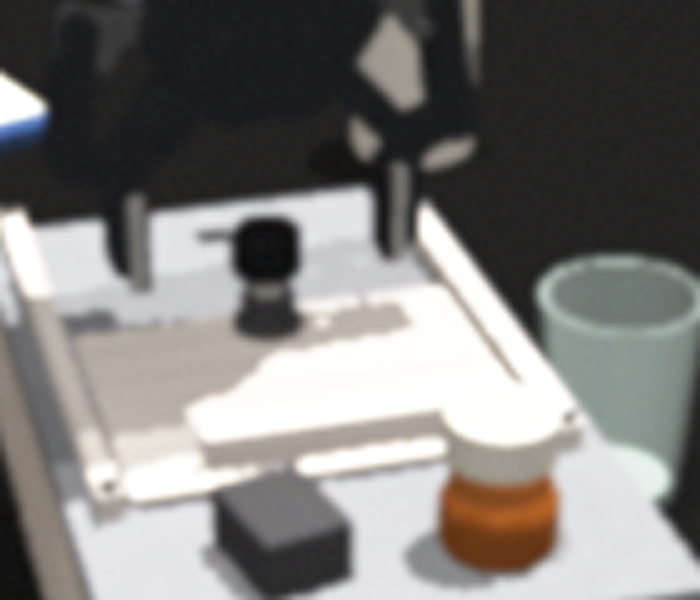

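View pics/w3.png

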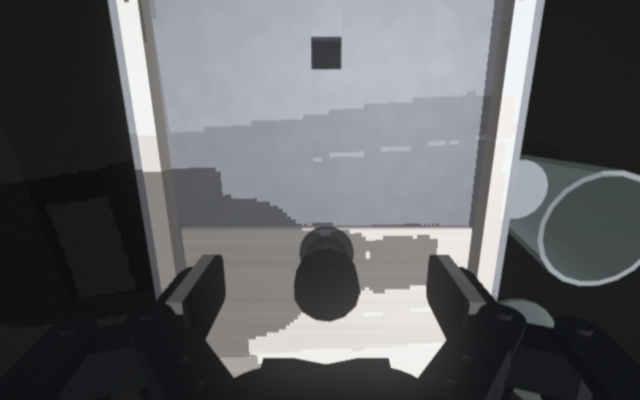

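The side view shows the fingertips (crop 140,290 and 400,258) on either side of the knob, level with its underside. Closing now.

Emit:
servo_tool:
  moves:
    - [[0,0,0],[0,0,0],0.4]
    - [[0,0,0],[0,0,0],0]
    - [[0,0,0],[0,0,0],0]
    - [[0,0,0],[0,0,0],0]
    - [[0,0,0],[0,0,0],0]
    - [[0,0,0],[0,0,0],0]
    - [[0,0,0],[0,0,0],0]

```text
time: 5.1
eef_pos: [0.5195, 0.0571, 0.0917]
tool_rot: [0.0, 0.718, 0.696, 0.0]
contact_force: [-0.8, -0.2, 6.3]
gripper_width: 0.0242
```

Emit:
servo_tool:
  moves:
    - [[0,0,0],[0,0,0.004],0]
    - [[0,0,0],[0,0,0.008],0]
    - [[0,0,0],[0,0,0.012],0]
    - [[0,0,0],[0,0,0.012],0]
    - [[0,0,0],[0,0,0.012],0]

```text
time: 5.6
eef_pos: [0.5194, 0.057, 0.1032]
tool_rot: [0.0, 0.718, 0.696, 0.0]
contact_force: [3.5, 0.2, -8.2]
gripper_width: 0.0243
```

```bash
python3 - <<'E'
from h import *
o=r.observe();print(o['time'],o['eef_pos'],o['contact_force'],o['gripper_width'])
s=snap('side','s3')
a=cv2.resize(s['color'][120:240,260:400,::-1],None,fx=5,fy=5,interpolation=cv2.INTER_CUBIC)
cv2.imwrite('pics/s3c.png',a)
E
```

```text
5.6 [0.51940021 0.05701953 0.10321966] [ 3.45444311  0.20265822 -8.20298592] 0.024280644552337215
```

View pics/s3c.png

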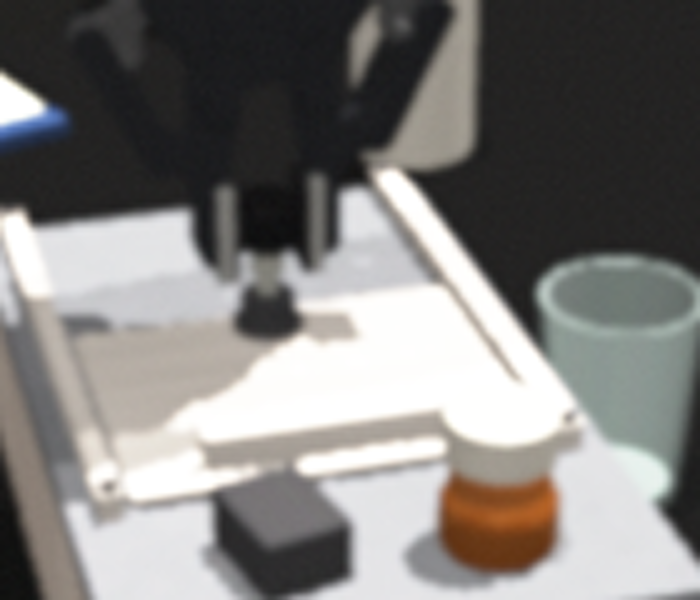

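The knob is up: the neck shows beneath it and the spring pulls with 8.2 N. Next I slide the cover 90 mm along chest +y, whose direction is (0.032, 1).

Emit:
servo_tool:
  moves:
    - [[0,0,0],[0.0003,0.01,0],0]
    - [[0,0,0],[0.0008,0.025,0],0]
    - [[0,0,0],[0.0013,0.04,0],0]
    - [[0,0,0],[0.0018,0.055,0],0]
    - [[0,0,0],[0.0023,0.07,0],0]
    - [[0,0,0],[0.0026,0.082,0],0]
    - [[0,0,0],[0.0029,0.09,0],0]
    - [[0,0,0],[0.0029,0.09,0],0]
    - [[0,0,0],[0.0029,0.09,0],0]
    - [[0,0,0],[0.0029,0.09,0],0]

```text
time: 6.65
eef_pos: [0.5221, 0.1469, 0.1032]
tool_rot: [-0.0, 0.718, 0.696, 0.0]
contact_force: [3.9, 1.6, -7.6]
gripper_width: 0.024
```

```bash
python3 - <<'E'
from h import *
o=r.observe();print(o['time'],o['eef_pos'],o['contact_force'],o['gripper_width'])
s=snap('side','s4')
a=cv2.resize(s['color'][100:250,240:420,::-1],None,fx=4,fy=4,interpolation=cv2.INTER_CUBIC)
cv2.imwrite('pics/s4c.png',a)
E
```

```text
6.65 [0.52208021 0.14685958 0.10323636] [ 3.86463094  1.61506031 -7.6304751 ] 0.02402492348102457
```

View pics/s4c.png

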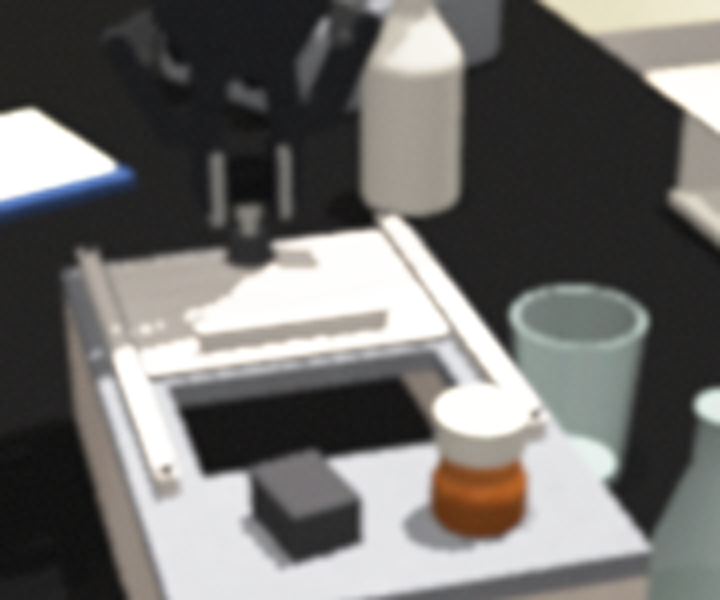

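Cover open, with the hatch visible. Now I lower the knob by 11 mm and watch the force before letting go.

Emit:
servo_tool:
  moves:
    - [[0,0,0],[0,0,-0.004],0]
    - [[0,0,0],[0,0,-0.008],0]
    - [[0,0,0],[0,0,-0.011],0]
    - [[0,0,0],[0,0,-0.011],0]
    - [[0,0,0],[0,0,-0.011],0]

```text
time: 7.2
eef_pos: [0.5221, 0.1468, 0.0923]
tool_rot: [0.0, 0.718, 0.696, -0.0]
contact_force: [3.7, -0.2, -4.5]
gripper_width: 0.0241
```

The force fell to 4.5 N, the spring's value near fully down, so the pin has entered the hole. Releasing and raising.

Emit:
servo_tool:
  moves:
    - [[0,0,0],[0,0,0],1]
    - [[0,0,0],[0,0,0],1]
    - [[0,0,0],[0,0,0],1]
    - [[0,0,0],[0,0,0],1]
    - [[0,0,0],[0,0,0],1]
    - [[0,0,0],[0,0,0.03],1]
    - [[0,0,0],[0,0,0.07],1]
    - [[0,0,0],[0,0,0.11],1]
    - [[0,0,0],[0,-0.04,0.13],0.5]
    - [[0,0,0],[-0.01,-0.09,0.13],0]
    - [[0,0,0],[-0.02,-0.135,0.13],0]
    - [[0,0,0],[-0.02,-0.135,0.13],0]

```text
time: 8.4
eef_pos: [0.5006, 0.0079, 0.2225]
tool_rot: [0.0, 0.72, 0.694, -0.001]
contact_force: [0.1, 0.9, 0.1]
gripper_width: 0.028
```

```bash
python3 - <<'E'
from h import *
o=r.observe();print(o['time'],o['eef_pos'],o['contact_force'],o['gripper_width'])
s=snap('wrist','w5');P=cloud(s);Z=P[...,2];g=s['color'].max(2)
m=(Z>.125)&(Z<.155)&(g<110)&(P[...,1]>.1)
print('knob',np.median(Z[m]),m.sum(),np.median(P[m],axis=0), 'ref start z .1351')
t=snap('top','t5');P=cloud(t);Z=P[...,2]
m=np.zeros_like(Z,bool);m[170:205,230:310]=1;m&=(Z>.125)&(Z<.16)
print('top knob',m.sum(),np.median(P[m],axis=0) if m.any() else '')
E
```

```text
8.4 [0.50058784 0.0079427  0.22251201] [0.14790561 0.88130043 0.08422083] 0.027972221117573335
knob 0.13362199547970427 283 [0.52070567 0.13497381 0.133622  ] ref start z .1351
top knob 0
```

View pics/w5.png

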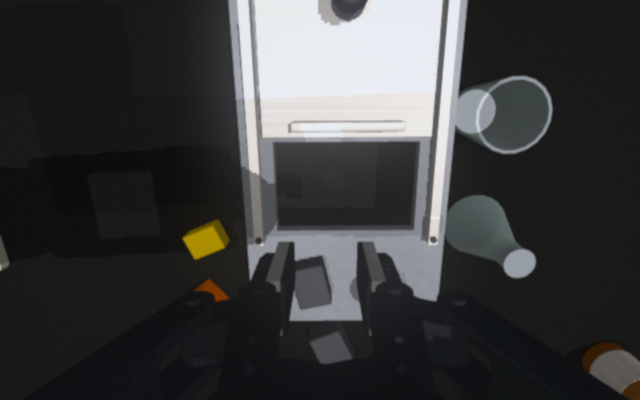

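View pics/t5.png

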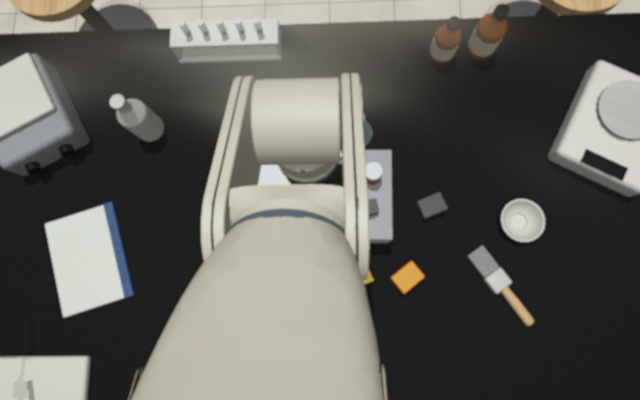

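Emit:
servo_tool:
  moves:
    - [[0,0,0],[-0.008,-0.045,0],0]
    - [[0,0,0],[-0.016,-0.09,0],0]
    - [[0,0,0],[-0.022,-0.134,0],0]
    - [[0,0,0],[-0.022,-0.134,0],0]
    - [[0,0,0],[-0.022,-0.134,-0.04],0]
    - [[0,0,0],[-0.022,-0.134,-0.08],0]
    - [[0,0,0],[-0.022,-0.134,-0.11],0]
    - [[0,0,0],[-0.022,-0.134,-0.125],0]
    - [[0,0,0],[-0.022,-0.134,-0.125],0]
    - [[0,0,0],[-0.022,-0.134,-0.125],0]

```text
time: 9.5
eef_pos: [0.4807, -0.121, 0.0974]
tool_rot: [-0.0, 0.718, 0.696, -0.0]
contact_force: [0.2, -0.3, 0.9]
gripper_width: -0.0004
```

```bash
python3 - <<'E'
from h import *
o=r.observe();print(o['time'],o['eef_pos'],o['contact_force'],o['gripper_width'])
s=snap('side','s6')
cv2.imwrite('pics/s6c.png',cv2.resize(s['color'][120:300,220:420,::-1],None,fx=3.3,fy=3.3,interpolation=cv2.INTER_CUBIC))
s=snap('wrist','w6');P=cloud(s)
for u in (310,320,330): print(u,[tuple(P[v,u].round(3).tolist()) for v in range(225,262,4)])
E
```

```text
9.5 [ 0.4806804  -0.12095933  0.09738079] [ 0.23503836 -0.28680615  0.88501718] -0.0003615424599910299
310 [(0.473, -0.113, 0.091), (0.473, -0.116, 0.089), (0.473, -0.118, 0.091), (0.473, -0.12, 0.09), (0.473, -0.123, 0.09), (0.472, -0.125, 0.091), (0.474, -0.111, 0.125), (0.475, -0.111, 0.128), (0.475, -0.111, 0.133), (0.475, -0.111, 0.136)]
320 [(0.478, -0.114, 0.09), (0.478, -0.116, 0.089), (0.478, -0.118, 0.089), (0.478, -0.12, 0.09), (0.478, -0.122, 0.091), (0.479, -0.111, 0.12), (0.479, -0.111, 0.125), (0.479, -0.111, 0.128), (0.479, -0.111, 0.132), (0.479, -0.111, 0.135)]
330 [(0.483, -0.114, 0.09), (0.483, -0.116, 0.09), (0.483, -0.118, 0.091), (0.483, -0.12, 0.091), (0.483, -0.123, 0.09), (0.483, -0.111, 0.121), (0.483, -0.111, 0.126), (0.483, -0.112, 0.128), (0.483, -0.111, 0.132), (0.483, -0.111, 0.135)]
```

View pics/s6c.png

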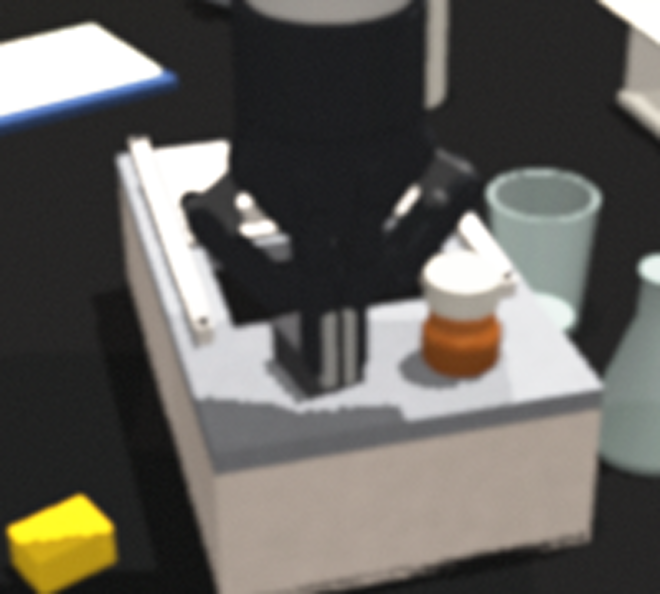

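View pics/w6.png

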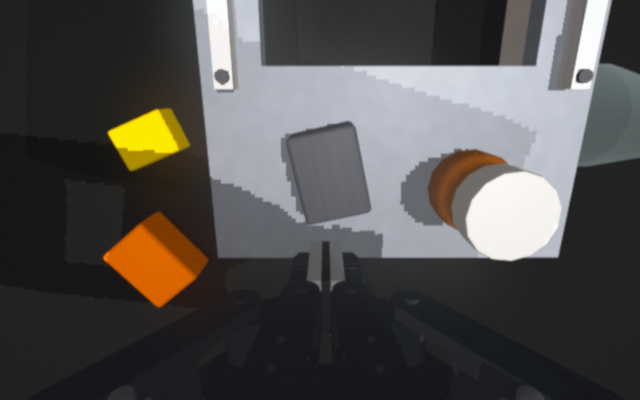

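Closed tips measure about z 0.118 at TCP 0.0974, so tip z = TCP + 0.020. The wrist view shows the fingers just behind the block's rear edge (310–370, ~222). I'll go down 20 mm, then push along chest +y.

Emit:
servo_tool:
  moves:
    - [[0,0,0],[0,0,-0.01],0]
    - [[0,0,0],[0,0,-0.02],0]
    - [[0,0,0],[0,0,-0.02],0]
    - [[0,0,0],[0.0002,0.005,-0.02],0]
    - [[0,0,0],[0.0003,0.01,-0.02],0]
    - [[0,0,0],[0.0005,0.015,-0.02],0]
    - [[0,0,0],[0.0007,0.02,-0.02],0]
    - [[0,0,0],[0.0008,0.025,-0.02],0]
    - [[0,0,0],[0.001,0.03,-0.02],0]
    - [[0,0,0],[0.001,0.03,-0.02],0]

```text
time: 10.6
eef_pos: [0.4812, -0.0913, 0.0774]
tool_rot: [-0.0, 0.718, 0.696, 0.0]
contact_force: [-0.6, -0.3, 1.1]
gripper_width: -0.0004
```

```bash
python3 - <<'E'
from h import *
o=r.observe();print(o['time'],o['eef_pos'],o['contact_force'],o['gripper_width'])
s=snap('wrist','w7')
E
```

```text
10.6 [ 0.48116055 -0.09127413  0.0773642 ] [-0.56182032 -0.34787365  1.06641112] -0.0003500562119993231
```

View pics/w7.png

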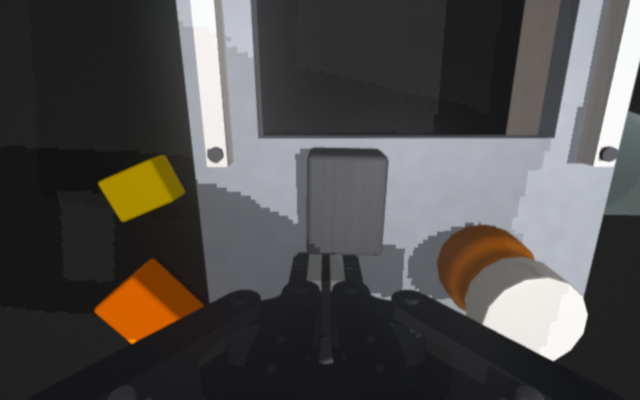

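The block has squared itself against the fingers and sits ahead of them, slightly to the right (346 against 325). I'll re-centre the fingers by 5 mm and push on.

Emit:
servo_tool:
  moves:
    - [[0,0,0],[0,-0.006,0],0]
    - [[0,0,0],[0.005,-0.006,0],0]
    - [[0,0,0],[0.005,0,0],0]
    - [[0,0,0],[0.005,0.006,0],0]
    - [[0,0,0],[0.0055,0.012,0],0]
    - [[0,0,0],[0.0055,0.018,0],0]
    - [[0,0,0],[0.006,0.025,0],0]
    - [[0,0,0],[0.006,0.032,0],0]
    - [[0,0,0],[0.006,0.039,0],0]
    - [[0,0,0],[0.0065,0.046,0],0]
    - [[0,0,0],[0.0065,0.052,0],0]
    - [[0,0,0],[0.0065,0.052,0],0]

```text
time: 11.85
eef_pos: [0.4874, -0.0391, 0.0772]
tool_rot: [-0.0, 0.718, 0.696, -0.0]
contact_force: [0.4, 0.3, 0.8]
gripper_width: -0.0
```

```bash
python3 - <<'E'
from h import *
o=r.observe();print(o['time'],o['eef_pos'],o['contact_force'],o['gripper_width'])
s=snap('wrist','w8')
E
```

```text
11.85 [ 0.48737104 -0.03911382  0.07716395] [0.38623833 0.3388814  0.79008681] -2.6544792220407556e-05
```

View pics/w8.png

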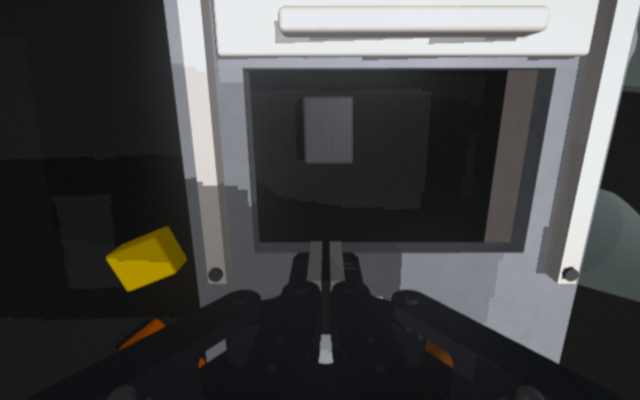

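The block has dropped onto the chest floor, seen at (328,130). I'll retreat up and away, then check everything from the top camera.

Emit:
servo_tool:
  moves:
    - [[0,0,0],[0,0,0.04],0]
    - [[0,0,0],[0,0,0.08],0]
    - [[0,0,0],[0,0,0.13],0]
    - [[0,0,0],[-0.02,-0.05,0.15],0]
    - [[0,0,0],[-0.05,-0.1,0.15],0]
    - [[0,0,0],[-0.08,-0.15,0.15],0]
    - [[0,0,0],[-0.1,-0.2,0.15],0]
    - [[0,0,0],[-0.12,-0.25,0.15],0]
    - [[0,0,0],[-0.14,-0.3,0.15],0]
    - [[0,0,0],[-0.16,-0.35,0.15],0]
    - [[0,0,0],[-0.16,-0.35,0.15],0]
    - [[0,0,0],[-0.16,-0.35,0.15],0]

```text
time: 13.1
eef_pos: [0.3259, -0.3941, 0.2274]
tool_rot: [0.001, 0.72, 0.694, -0.001]
contact_force: [0.5, 0.7, -0.3]
gripper_width: -0.0002
```

```bash
python3 - <<'E'
from h import *
o=r.observe();print(o['time'],o['eef_pos'],o['contact_force'])
s=snap('top','t9');c=s['color'];P=cloud(s);Z=P[...,2]
cv2.imwrite('pics/t9c.png',cv2.resize(c[130:260,220:460,::-1],None,fx=3.3,fy=3.3,interpolation=cv2.INTER_CUBIC))
def rep(n,a,b,cc,d,lo,hi,z):
    m=np.zeros(Z.shape,bool);m[a:b,cc:d]=1;m&=(Z>lo)&(Z<hi)
    if m.any():
        v,u=np.where(m);print(n,m.sum(),ray(s,u.mean(),v.mean(),z).round(4),'z',np.median(Z[m]).round(4))
    else: print(n,'none')
rep('knob',165,210,225,310,.128,.16,.1355)
rep('jar',155,185,355,390,.13,.16,.138)
rep('block',165,225,300,350,.015,.05,.028)
E
```

```text
13.1 [ 0.32586028 -0.39412365  0.22740181] [ 0.46324848  0.72799243 -0.25248097]
knob 141 [0.5211 0.1458 0.1355] z 0.135
jar 265 [ 0.5488 -0.0933  0.138 ] z 0.1379
block 270 [0.4897 0.0139 0.028 ] z 0.0277
```

View pics/t9c.png

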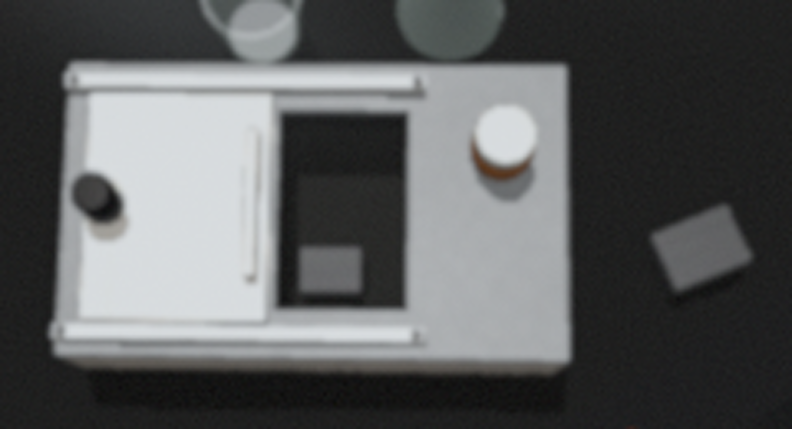

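```bash
python3 -c "
from plant import workorder
print(workorder.hand_in())"
```

```text
the job is handed in; nothing more can be done
None
```

The job is done and handed in at about 13 s; no verdict is reported. I pulled the knob up, slid the cover open, let the plunger drop into the second hole, and pushed the block along the deck into the hatch without lifting it.

Last checks from the top camera, before hand-in:
- **Cover and plunger:** the knob had travelled 89 mm. Its top measured z 0.135, the same as at the start, so the pin is fully down.
- **Block:** it lies flat on the chest floor, its top at about z 0.028.
- **Jar:** it is upright and within 0.3 mm of where it started.
- **Robot:** the arm is clear of everything and the wrist force is about zero.

**What disagreed:** the stated tool geometry did not match what I saw. The closed fingertips were about 20 mm above the reported TCP, not 14 mm below it. Because of that my first grip closed just above the knob, touching nothing. I measured the offset in the wrist and side views, went 30 mm lower, and the second grip held.

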